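# Set and hold the strip gauge of a card trimmer

## Robot

A 7-joint arm with a two-finger parallel gripper is mounted at the origin on a cart in front of the work surface, level with it; the furniture and walls round the work are solid. World frame = base frame: x ahead of the robot, y to its left, z up, the work surface at z = 0. Lengths are in mm, angles in rad, forces in N, time in s.
With the tool pointing down it reaches from about 425 to 1025 mm from the base axis. Payload 3.6 kg.
Tool frame: the origin (TCP) lies at the very end of the fingers, on their centre line; the grasp point (between the pads) lies 19 mm behind it; z points along the fingers, y is the line along which they close (so a half turn about z gives the same grasp; the last joint's range is limited). The gripper opens to 85 mm and grips with 20 to 120 N. Pads are 22 mm wide; open, the fingers measure 114 mm over their backs; the gripper's body (76 mm by 85 mm) begins 54 mm behind the grasp point. The pads swing forward as they close: fully open they stand 13 mm farther back than shut.
Start: joints at [1.111, 0.591, 0.048, 1.609, -0.033, 0.943, -0.034], TCP at [260.009, -676.776, 231.302] pointing down, gripper open.
Joint ranges: [-2.69, 2.69], [-0.47, 2.24], [-1.27, 1.36], [0.19, 2.51], [-1.53, 4.68], [0.08, 2.07], [-3.09, 3.09]. Speed limits (rad/s): [2.57, 2.57, 3.14, 3.14, 3.14, 3.14, 3.14].

## Interface

Orientations are given as a unit quaternion [x, y, z, w].
In Python, from workcell import robot gives the robot as it stands.
- The arm moves only by the tool arm_command, never from a script. Its argument "targets" is a list of rows, each a list of 3 entries, a list of its own where there are three numbers: the finger opening in cm, from 0 to 8.54, then the shift along the tool's x, y, z in cm, then the turn, a rotation vector about the tool's x, y, z in units of 5 degrees (1.0 is 5 degrees). In form: [[hand, [x, y, z], [wx, wy, wz]], ...]. A call has exactly 5 rows; each row shifts and turns the commanded pose from where the row before left it, along the tool's axes as they then stand; what a row does not reach is not made up. A row lasts 1/10 s, in which the tool goes at most 50 mm and 8.59 degrees, less where a joint would pass 70% of its speed; a pose out of reach is approached as far as the arm can. A call with a gripper value outside its range is refused whole. The fingers move at their own pace and stop on an object; "squeeze" is the grip in N (left out, the last holds). Time passes only in rows, so rows that do not move let the fingers close, or fill a call up. It gives the time, the measured TCP pose, the force, the opening and the grip force at its end, in the units of the state.
- robot.observe(): the state, without advancing time (a new reading comes with each control period).
- robot.camera(name): name is "scene" or "top"; returns the picture (480x640x3 uint8, red, green, blue); there is no depth.
- robot.camera_model(name): a dict with "vertical_fov" (degrees; the focal length in pixels is half the picture's height over the tangent of half this angle, whatever the lens; pixels are square), "cx", "cy" (the principal point, pixels), "dist_coeffs" ([k1, k2, p1, p2, k3] as OpenCV has them; the pictures are not rectified), "T" (4x4, takes a point from camera to world coordinates). Camera axes: x right, y down, z forward; pixel columns grow to the right and rows downward; lengths in mm; the calibration is good to about 2 mm. A picture is of the moment at which its call begins. camera_model takes no time and is no camera call.
- robot.job_done(): hands the job in; it is judged then, once.
The state is a dict: "time_s": time; "joints": joint angles; "joint_velocities": joint speeds; "joint_torque": joint torques, N m; "tool_pos": TCP position; "ee_rot": TCP orientation; "ft_force": force on the tool from outside, world axes, zero at the start; "torque": the same for the moment, N m; "finger_gap": finger opening in mm; "grip_force": force on a finger pad.
Only numpy, scipy, OpenCV 4.12 (cv2) and the standard library are available. Lean on these libraries where they do the work, as an engineer would, in place of code of your own. Each camera call takes 0.05 s, during which the arm holds its last target. There are 200 camera calls.

## Task

I am cutting an 80 mm strip of card and need the trimmer's gauge held at that width: press the round lock button on the trimmer fully down and let it come up again, so that the gauge arm springs out a little way. Then take the stop at the arm's end by its upright finger tab, draw the arm out until its 80 mm mark (the fourth full-width line of its scale) is level with the mouth of the housing, and hold it still there, because a spring pulls it back: finish while holding it. Leave the other things on the desk where they are.

Things in the scene. Friction and masses are not known exactly. Their poses are not given: they have to be found in the camera images.
- trimmer: Compact grey card trimmer, fixed, 220 mm long, 145 deep; bed top 14 mm over the desk; along its front a gauge housing 40 mm wide (own x -20 to 20), 34 high. Origin at desk level under the housing's mouth, where the arm comes out along own -y. Own x points to the bed's back, z up. On the bed's right edge (own y 0 to 42) a rail from own x 19 back; its cutter head, 56 mm high, stays at own x over 50.
- button_top (a point): Centre of the top face of the round lock button, 24 mm across, the only push button; on top of the housing on its centre line, 45 mm from the mouth. When up its top is 42 mm above the desk; it goes 6 mm straight down.
- lock_button (a joint): Lock button travel in m: 0 up, 0.006 fully down. A spring resists with 1.6 N at first, 4 N fully down, and brings it up again. While up it locks the stowed arm; from about 4 mm down the arm is freed.
- gauge_arm (a joint): Extension of the arm in m, the same as its scale reading: 0 stowed and locked, 0.112 fully out. Once freed by the button, an ejector pushes it out to about 0.020 and the button no longer holds it. From there a return spring pulls it back (2.3 N at 0.020, 3.2 N at 0.080), so it must be held. The arm is a bar 22 mm wide, 8 thick, its top 20 mm above the desk.
- tab (a point): Middle of the finger tab of the grey stop on the arm's end, 50 mm above the desk, 10 mm outward (own -y) of the stop's inner face, which lies at the mouth when stowed; axes as the trimmer's. Tab: 24 mm (x) by 14 (y), upright, 26 to 70 mm above the desk; pinch it in x. It stands on a block 24 by 18, 28 high. A low fence, 24 high, runs from the block to own x 96: keep fingertips above 26 mm.
- mouth (a point): Middle of the housing's mouth (its right-hand end, in line with the bed's cutting edge), level with the arm's top face, 20 mm above the desk. The scale is read here: a mark is set when it is level with this end face.
- scale_80 (a point): The 80 mm mark on top of the arm, hidden in the housing until drawn out. Dark cross lines stand every 10 mm from the stop's inner face, half-width at 10, 30, 50, 70 mm and full-width at 20, 40, 60, 80, 100 mm, so this is the fourth full-width line, 80 mm from the stop.
- card_pack: Small pile of white card, 74 x 105 x 8 mm, lying on the trimmer's bed; origin under its centre. Bystander.
- glue_stick: Glue stick standing upright, 23 mm across and 97 mm high, on the mouse mat, behind and to the right of the gauge; origin under its centre. Bystander.
- marker_0: Black marker, 13 x 97 x 15 mm, lying on the desk near its front edge, right of the middle; origin under its centre. Bystander.
- mint_tin: Pale green hinged tin, 65 x 97 x 28 mm, lying on the right; origin under its centre. Bystander.
- stapler: Cream stapler, 34 x 118 x 40 mm, on the right near the front; origin under its centre. Bystander.
- mouse: Black computer mouse, 100 x 54 x 36 mm, on the mouse mat; origin under its centre. Bystander.

How it is judged (in metres and radians):
On the way, in this order (a step that is already met when the one before it is completed fails the run):
1. the lock button is pressed fully down (value of joint lock_button above 0.0052 m), for 0.05 s.
2. the button has come up again and the arm has sprung out (value of joint lock_button below 0.0012 m and value of joint gauge_arm above 0.015 m), for 0.2 s.
At the end, for the whole second after the job is handed in: The arm stands still at its 80 mm mark, within 3 mm, held by the fingers (more than 1.5 N), and the lock button is up (value of joint gauge_arm between 0.077 and 0.083 m and velocity of joint gauge_arm between -0.004 and 0.004 m/s and contact force between the fingers and gauge_arm above 1.5 N and value of joint lock_button below 0.0012 m); the arm keeps its last pose, push and grip.
It fails at once if one of the other things on the desk is moved more than 25 mm (distance of any of card_pack, glue_stick, marker_0, mint_tin, stapler, mouse from where it was at the start of the episode above 0.025 m).
It also fails if it takes over 42 s, if anything falls off the work surface, if the arm or the gripper's body presses on something with over 40 N, if the wrist force passes 120 N, or if a joint passes its speed limit or range.

## Working session

There is one attempt and no reset: what is moved stays moved. The work goes in short steps, Python scripts to look and compute and a tool call to move; the robot and the scene stay as the last step left them, time stands still between calls to the robot, and variables do not carry over. Pictures are saved under pics/ and viewed, at most 10 in all, crops included, and the job is handed in when it is done.

Besides the shell and the picture viewer there is one more tool, called after "Request:" by a JSON object that holds its "fn" and its "kwargs". arm_command: Moves the arm, as the interface text tells. Its arguments: {"type":"object","properties":{"targets":{"type":"array"},"squeeze":{"type":"number"}},"required":["targets"]}

```bash
mkdir -p pics
python3 - <<'E'
from workcell import robot
import cv2
for n in("scene","top"):
    cv2.imwrite(f"pics/{n}0.png",robot.camera(n)[:,:,::-1])
    print(robot.camera_model(n))
s=robot.observe();print(s)
E
```

```text
{'vertical_fov': 43.44723104991239, 'cx': 316.4090043489869, 'cy': 224.32547892267536, 'dist_coeffs': array([-0.02367629,  0.        ,  0.        ,  0.        ,  0.        ]), 'T': array([[-5.96565063e-01, -4.52863431e-01,  6.62589495e-01,
        -2.97312472e+02],
       [-8.02359932e-01,  3.55187326e-01, -4.79646227e-01,
         5.21310466e+02],
       [-1.81291550e-02, -8.17775444e-01, -5.75251821e-01,
         7.41362369e+02],
       [ 0.00000000e+00,  0.00000000e+00,  0.00000000e+00,
         1.00000000e+00]])}
{'vertical_fov': 53.53931110914617, 'cx': 320.8541192800564, 'cy': 240.32725909854943, 'dist_coeffs': array([-0.12723056,  0.        ,  0.        ,  0.        ,  0.        ]), 'T': array([[-3.53585883e-03, -9.85817685e-01,  1.67782568e-01,
         3.28440857e+02],
       [-9.99955661e-01,  2.02122501e-03, -9.19727668e-03,
        -6.38815527e+01],
       [ 8.72771168e-03, -1.67807649e-01, -9.85781122e-01,
         1.11482092e+03],
       [ 0.00000000e+00,  0.00000000e+00,  0.00000000e+00,
         1.00000000e+00]])}
{'time_s': 0.1, 'joints': array([ 1.11048244,  0.59203767,  0.04831022,  1.60968752, -0.03328804,
        0.94268106, -0.03368492]), 'joint_velocities': array([ 0.0003286 , -0.00190819,  0.00039459, -0.00446598,  0.00072814,
        0.00021038,  0.00048725]), 'joint_torque': array([ 5.09168924e-03, -5.49993289e+01,  1.55330814e+00, -1.98823392e+01,
        9.73459304e-03,  3.79750942e-03,  9.00348681e-06]), 'tool_pos': array([ 259.75577572, -676.08115224,  230.25040297]), 'ee_rot': array([ 9.83218636e-01,  1.82428355e-01, -2.45096205e-04, -9.74133719e-04]), 'ft_force': array([0.66275452, 0.44365642, 0.6301269 ]), 'torque': array([ 0.01299305, -0.04030925, -0.01809698]), 'grip_force': 0.0, 'finger_gap': 85.30728370152087}
```

View pics/scene0.png

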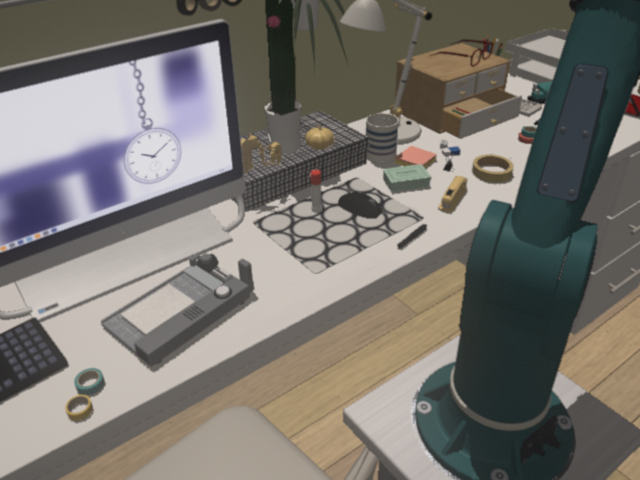

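View pics/top0.png

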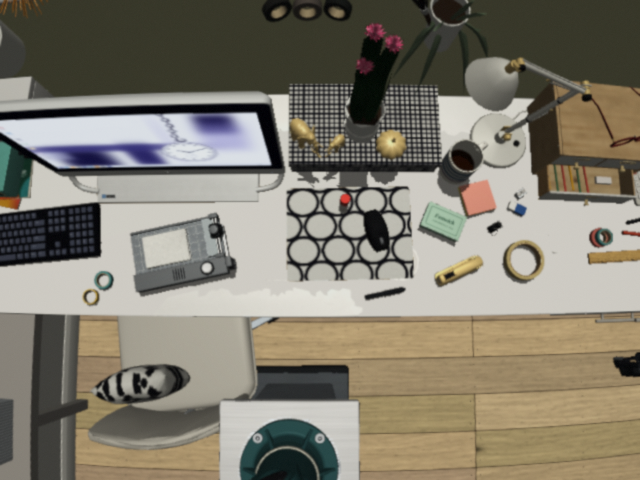

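The trimmer is left of the mat: in the top view its button is near (207,268) and its tab near (232,266). In the scene view they are at (222,292) and (245,272). I'll zoom in on both.

```bash
cat > h.py <<'E'
import numpy as np, cv2
from workcell import robot
def K(n):
    m=robot.camera_model(n); f=240/np.tan(np.radians(m["vertical_fov"]/2))
    return np.array([[f,0,m["cx"]],[0,f,m["cy"]],[0,0,1.]]),m["dist_coeffs"],m["T"]
def ray(n,uv):
    k,d,T=K(n); p=cv2.undistortPoints(np.array([[uv]],float),k,d)[0,0]
    return T[:3,3],T[:3,:3]@np.array([p[0],p[1],1.])
def plane(n,uv,z):
    o,r=ray(n,uv); return o+r*(z-o[2])/r[2]
def proj(n,P):
    k,d,T=K(n); R=T[:3,:3].T
    return cv2.projectPoints(np.atleast_2d(P).astype(float),cv2.Rodrigues(R)[0],-R@T[:3,3],k,d)[0][:,0]
E
python3 - <<'E'
import cv2,numpy as np
a=cv2.imread("pics/top0.png")[200:300,125:245]; b=cv2.imread("pics/scene0.png")[245:370,95:265]
a=cv2.resize(a,(480,400),interpolation=cv2.INTER_CUBIC);
cv2.imwrite("pics/a1.png",cv2.resize(a,(720,600),interpolation=cv2.INTER_CUBIC));cv2.imwrite("pics/b1.png",cv2.resize(b,(680,500),interpolation=cv2.INTER_CUBIC))
E
```

```text
(no output)
```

View pics/a1.png

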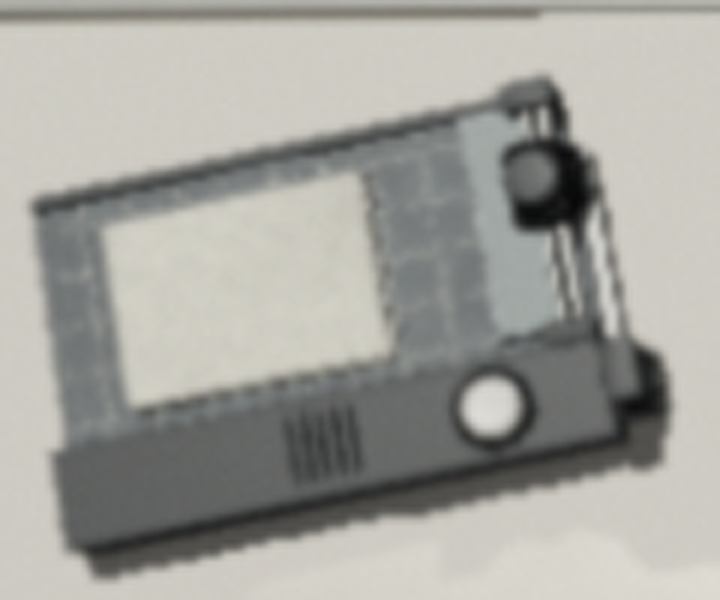

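View pics/b1.png

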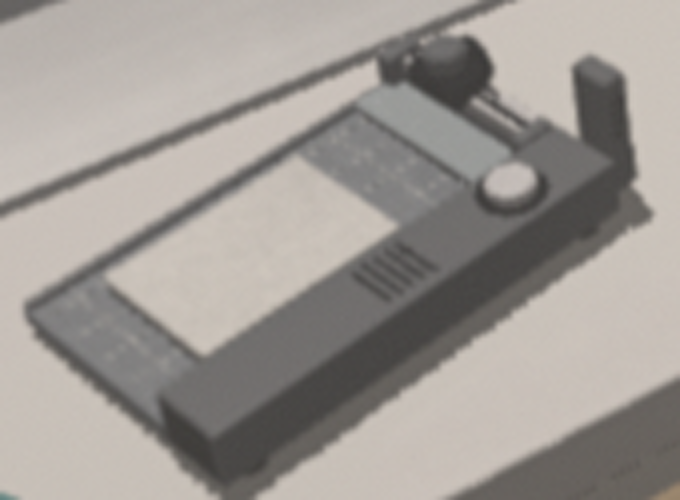

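The zooms show the white button at top crop (491,408) and scene crop (511,186). The housing's top-face edges and the tab top (scene crop about (600,68)) are clear. Next I compute positions from these.

Run:
```python
from h import *
np.set_printoptions(precision=1,suppress=True)
def cen(n,r):
    im=cv2.imread(f"pics/{n}0.png"); x,y,w,h=r; g=im[y:y+h,x:x+w].min(2)
    m=(g>(150 if n=="top" else 140)).astype(np.uint8)
    k,l,s,c=cv2.connectedComponentsWithStats(m); i=1+np.argmax(s[1:,4]); print(n,s[i],c[i]+[x,y]); return c[i]+[x,y]
ct=cen("top",(198,260,17,17)); cs=cen("scene",(212,284,21,16))
bt=plane("top",ct,42); bs=plane("scene",cs,42); print("button",bt,bs)
T=lambda u,v:(u/6+125-.42,v/6+200-.42); S=lambda u,v:(u/4+95-.37,v/4+245-.37)
for nm,n,uv,z in [("T bl","top",T(57,452),34),("T br","top",T(600,340),34),("T fr","top",T(627,432),34),("T fl","top",T(78,548),34),
  ("S fl","scene",S(218,440),34),("S fr","scene",S(618,160),34),("S bl","scene",S(165,398),34),("S br","scene",S(540,122),34),
  ("tabS","scene",S(599,69),70),("tabT","top",T(650,370),70),]:
    print(nm,plane(n,uv,z))
b=(bt+bs)/2
for a in np.radians(np.arange(6,17,2)): # own -y direction angle
    pass
print(robot.camera_model("top")["T"][:3,3])
```

```text
top [ 4  3  9  9 65] [206.2 267.2]
scene [  0   0  17  11 120] [220.1 288.5]
button [449.5 187.7  42. ] [455.4 189.   42. ]
T bl [432.  359.1  34. ]
T br [475.7 147.6  34. ]
T fr [440.3 136.2  34. ]
T fl [395.  348.7  34. ]
S fl [393.8 351.8  34. ]
S fr [441.1 138.7  34. ]
S bl [428.  359.6  34. ]
S br [485.8 153.1  34. ]
tabS [461.9 132.4  70. ]
tabT [459.6 121.6  70. ]
[ 328.4  -63.9 1114.8]
```

Request:
{"fn": "arm_command", "kwargs": {"targets": [[0,[3,-1.2,0],[0,0,-0.65]],[0,[4.5,-1.2,0],[0,0,-0.65]],[0,[4.5,-1.2,0],[0,0,-0.65]],[0,[4.5,-1.2,0],[0,0,-0.65]],[0,[4.5,-1.2,0],[0,0,-0.65]]], "squeeze": 40}}

```text
time_s: 0.6
tool_pos: [418.5, -524.0, 230.8]
ee_rot: [0.947, 0.321, -0.0, -0.0]
ft_force: [-0.1, -1.0, -0.1]
finger_gap: 12.0
grip_force: 0.0
```

Request:
{"fn": "arm_command", "kwargs": {"targets": [[0,[4.4,-1.2,0],[0,0,-0.65]],[0,[4.3,-1.2,0],[0,0,-0.65]],[0,[4.3,-1.2,0],[0,0,-0.65]],[0,[4.2,-1.2,0],[0,0,-0.65]],[0,[4.2,-1.2,0],[0,0,-0.65]]]}}

```text
time_s: 1.1
tool_pos: [530.9, -333.2, 230.9]
ee_rot: [0.892, 0.451, -0.0, -0.0]
ft_force: [-0.0, -0.7, -0.3]
finger_gap: 0.2
grip_force: 0.0
```

Request:
{"fn": "arm_command", "kwargs": {"targets": [[0,[4.0,-1,0],[0,0,-0.65]],[0,[4.0,-1,0],[0,0,-0.65]],[0,[3.9,-1,0],[0,0,-0.65]],[0,[3.8,-1,0],[0,0,-0.65]],[0,[3.8,-1,0],[0,0,-0.65]]]}}

```text
time_s: 1.6
tool_pos: [584.6, -140.2, 231.0]
ee_rot: [0.82, 0.573, -0.0, -0.0]
ft_force: [0.2, -0.4, -0.5]
finger_gap: 0.0
grip_force: 0.0
```

```bash
cat >> h.py <<'E'
from scipy.spatial.transform import Rotation as Ro
def need(p,yaw=102.27):
    s=robot.observe(); R=Ro.from_quat(s["ee_rot"]); d=R.inv().apply(np.array(p)-s["tool_pos"])/10
    c,sn=np.cos(np.radians(yaw)),np.sin(np.radians(yaw))
    G=Ro.from_matrix(np.array([[c,sn,0],[sn,-c,0],[0,0,-1.]]))
    np.set_printoptions(precision=2,suppress=True)
    print("t",s["time_s"],"tcp",s["tool_pos"],"shift cm",d,"turn",np.degrees((R.inv()*G).as_rotvec())/5,"gap",s["finger_gap"],"F",s["ft_force"],"grip",s["grip_force"])
E
python3 - <<'E'
from h import *
print(plane("scene",(222.4,291.1),42), plane("top",(206.3,267.3),42)); need([450.5,187.5,100])
E
```

```text
[446.74073821 189.20603611  42.        ] [449.22555744 187.37766148  42.        ]
t 1.6 tcp [ 584.57 -140.2   230.97] shift cm [ 26.17 -23.84  13.11] turn [-0.   -0.   -6.47] gap 0.003134677702869492 F [ 0.19 -0.4  -0.5 ] grip 0.0
```

Request:
{"fn": "arm_command", "kwargs": {"targets": [[0,[3.2,-2.9,0],[0,0,0]],[0,[3.2,-2.9,0],[0,0,0]],[0,[3.2,-2.9,0],[0,0,0]],[0,[3.2,-2.9,0],[0,0,0]],[0,[3.2,-2.9,0],[0,0,0]]]}}

```text
time_s: 2.1
tool_pos: [502.5, 59.8, 231.1]
ee_rot: [0.82, 0.572, -0.0, -0.0]
ft_force: [0.5, 0.6, 0.2]
finger_gap: -0.1
grip_force: 0.0
```

Request:
{"fn": "arm_command", "kwargs": {"targets": [[0,[3.2,-2.9,0],[0,0,0]],[0,[3.2,-2.9,0],[0,0,0]],[0,[3.2,-2.9,0],[0,0,0]],[0,[0,0,2],[0,0,-1.3]],[0,[0,0,2],[0,0,-1.3]]]}}

```text
time_s: 2.6
tool_pos: [454.8, 180.9, 191.4]
ee_rot: [0.747, 0.665, 0.001, 0.0]
ft_force: [-0.4, -0.5, 0.1]
finger_gap: 0.1
grip_force: 0.0
```

Request:
{"fn": "arm_command", "kwargs": {"targets": [[0,[0,0,3],[0,0,-1.3]],[0,[0,0,3],[0,0,-1.3]],[0,[0,0,3],[0,0,-1.3]],[0,[0,0,0],[0,0,0]],[0,[0,0,0],[0,0,0]]]}}

```text
time_s: 3.1
tool_pos: [455.0, 178.5, 101.2]
ee_rot: [0.628, 0.778, -0.001, -0.0]
ft_force: [0.4, 0.5, 0.5]
finger_gap: -0.1
grip_force: 0.0
```

Run:
```python
from h import *
need([449.3,187.3,55])
```

```text
t 3.1 tcp [454.97 178.48 101.2 ] shift cm [ 0.98 -0.36  4.62] turn [-0.02  0.   -0.03] gap -0.1421330242155389 F [0.37 0.47 0.5 ] grip 0.0
```

Request:
{"fn": "arm_command", "kwargs": {"targets": [[0,[1.0,-0.4,0],[0,0,0]],[0,[0,0,2.3],[0,0,0]],[0,[0,0,2.3],[0,0,0]],[0,[0,0,0.5],[0,0,0]],[0,[0,0,0],[0,0,0]]]}}

```text
time_s: 3.6
tool_pos: [449.2, 188.2, 50.9]
ee_rot: [0.627, 0.779, 0.0, 0.0]
ft_force: [0.1, -0.4, 0.2]
finger_gap: 0.2
grip_force: 0.0
```

Run:
```python
from h import *
need([449.3,187.3,36])
a=robot.camera("scene")[:,:,::-1][225:350,140:310]; b=robot.camera("top")[:,:,::-1][200:300,145:281]
cv2.imwrite("pics/p2.png",np.vstack([cv2.resize(x,(400,294),interpolation=cv2.INTER_CUBIC) for x in(a,b)]))
```

```text
t 3.6 tcp [449.22 188.24  50.91] shift cm [-0.09 -0.01  1.49] turn [ 0.01 -0.    0.  ] gap 0.16700006177218937 F [ 0.09 -0.41  0.2 ] grip 0.0
```

View pics/p2.png

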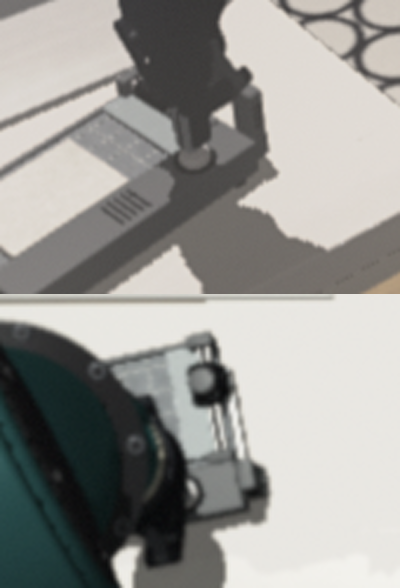

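The closed fingertips stand right over the button (scene crop (195,155)), and the tab is clear to the right. Pressing now.

Request:
{"fn": "arm_command", "kwargs": {"targets": [[0,[0,0,0.8],[0,0,0]],[0,[0,0,0.4],[0,0,0]],[0,[0,0,0.3],[0,0,0]],[0,[0,0,0.1],[0,0,0]],[0,[0,0,0],[0,0,0]]]}}

```text
time_s: 4.2
tool_pos: [450.3, 188.2, 35.8]
ee_rot: [0.627, 0.779, 0.001, 0.001]
ft_force: [-1.8, -0.0, 17.4]
finger_gap: -0.2
grip_force: 9.0
```

Force 17 N, so the button is at its stop. Lifting off.

Request:
{"fn": "arm_command", "kwargs": {"targets": [[0,[0,0,0],[0,0,0]],[0,[0,0,-1],[0,0,0]],[0,[0,0,-2],[0,0,0]],[0,[0,0,-4],[0,0,0]],[8.5,[0,0,-4],[0,0,0]]]}}

```text
time_s: 4.7
tool_pos: [447.9, 186.7, 144.7]
ee_rot: [0.627, 0.779, -0.002, -0.001]
ft_force: [1.0, -0.2, 0.2]
finger_gap: 13.3
grip_force: 0.0
```

Request:
{"fn": "arm_command", "kwargs": {"targets": [[8.5,[-4,0,0],[0,0,0]],[8.5,[-4,0,0],[0,0,0]],[8.5,[0,0,0],[0,0,0]],[8.5,[0,0,0],[0,0,0]],[8.5,[0,0,0],[0,0,0]]]}}

```text
time_s: 5.2
tool_pos: [465.7, 110.1, 144.1]
ee_rot: [0.627, 0.779, -0.0, -0.0]
ft_force: [0.6, 0.1, 0.3]
finger_gap: 84.8
grip_force: 0.0
```

Run:
```python
from h import *
need([466.4,113.3,33])
a=robot.camera("scene")[:,:,::-1]; b=robot.camera("top")[:,:,::-1]
cv2.imwrite("pics/s3.png",a);cv2.imwrite("pics/t3.png",b)
a=a[220:320,160:310]; b=b[200:300,145:295]
cv2.imwrite("pics/p3.png",np.vstack([cv2.resize(x,(450,300),interpolation=cv2.INTER_CUBIC) for x in(a,b)]))
```

```text
t 5.2 tcp [465.71 110.14 144.09] shift cm [ 0.29  0.14 11.11] turn [-0.01 -0.01  0.01] gap 84.7507163817946 F [0.55 0.06 0.33] grip 0.0
```

View pics/p3.png

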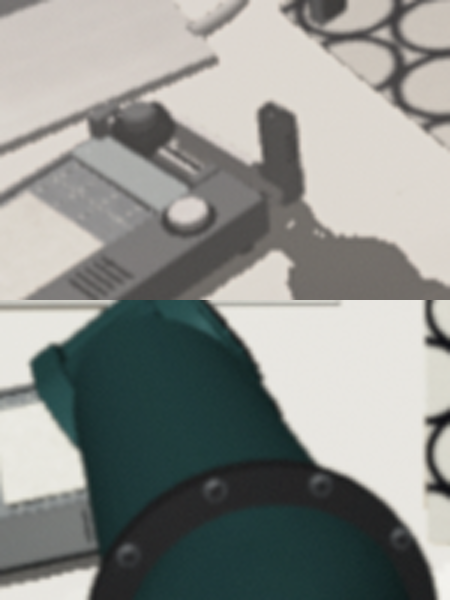

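The arm has sprung out and the button is up again. The tab top is at scene crop (279,110), the button at (188,212).

Run:
```python
from h import *
p=plane("scene",(160+280/3-.33,220+111/3-.33),70);print(p)
need([p[0],p[1],33]); need([466.4,113.3,33])
```

```text
[465.20665799 112.26903536  70.        ]
t 5.3 tcp [465.78 110.79 144.17] shift cm [ 0.15 -0.02 11.12] turn [-0.   -0.01  0.03] gap 85.25874861326939 F [0.44 0.04 0.34] grip 0.0
t 5.3 tcp [465.78 110.79 144.17] shift cm [ 0.22  0.12 11.12] turn [-0.   -0.01  0.03] gap 85.25874861326939 F [0.44 0.04 0.34] grip 0.0
```

Request:
{"fn": "arm_command", "kwargs": {"targets": [[8.5,[0.2,0,2],[0,0,0]],[8.5,[0,0,3],[0,0,0]],[8.5,[0,0,3],[0,0,0]],[8.5,[0,0,2],[0,0,0]],[8.5,[0,0,1],[0,0,0]]], "squeeze": 40}}

```text
time_s: 5.8
tool_pos: [464.6, 112.5, 32.6]
ee_rot: [0.626, 0.779, -0.001, -0.001]
ft_force: [0.4, -0.1, 0.3]
finger_gap: 84.9
grip_force: 0.0
```

Request:
{"fn": "arm_command", "kwargs": {"targets": [[2,[0,0,0],[0,0,0]],[2,[0,0,0],[0,0,0]],[2,[0,0,0],[0,0,0]],[2,[0,0,0],[0,0,0]],[2,[0,0,0],[0,0,0]]]}}

```text
time_s: 6.3
tool_pos: [467.9, 111.8, 35.5]
ee_rot: [0.628, 0.778, 0.002, 0.001]
ft_force: [2.6, -0.2, 4.6]
finger_gap: 23.5
grip_force: 43.3
```

Run:
```python
from h import *
need([478.8,54.8,34])
a=robot.camera("scene")[:,:,::-1]; cv2.imwrite("pics/s4.png",a)
cv2.imwrite("pics/p4.png",cv2.resize(a[210:310,180:330],(750,500),interpolation=cv2.INTER_CUBIC))
```

```text
t 6.3 tcp [467.94 111.75  35.48] shift cm [-5.8  -0.14  0.14] turn [ 0.05 -0.01 -0.01] gap 23.47818312801997 F [ 2.62 -0.16  4.61] grip 43.26520800590515
```

View pics/p4.png

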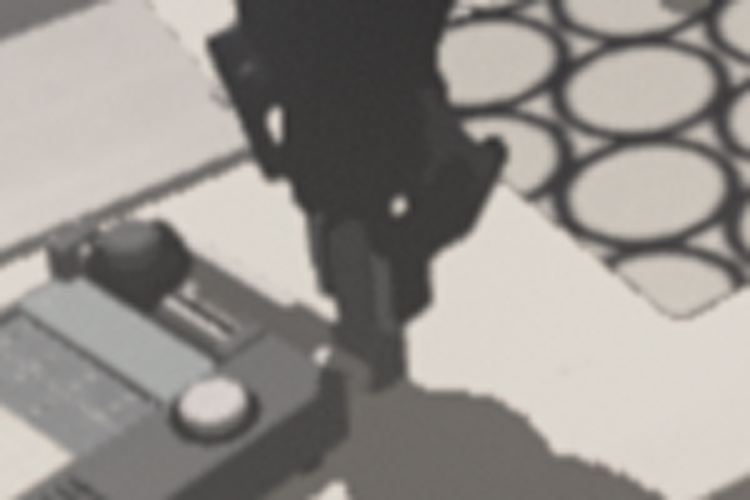

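Firm grip at a gap of 23.5 mm, and the stop is held just outside the mouth. Drawing the arm out about 60 mm.

Request:
{"fn": "arm_command", "kwargs": {"targets": [[2,[-0.8,0.2,0],[0,0,0]],[2,[-1.3,0,0],[0,0,0]],[2,[-1.4,0,0],[0,0,0]],[2,[-1.3,0,0],[0,0,0]],[2,[-1.0,0,0],[0,0,0]]]}}

```text
time_s: 6.85
tool_pos: [479.9, 55.8, 35.4]
ee_rot: [0.627, 0.779, 0.001, -0.0]
ft_force: [-2.1, 3.3, 9.6]
finger_gap: 23.5
grip_force: 44.0
```

Request:
{"fn": "arm_command", "kwargs": {"targets": [[2,[0,0,0],[0,0,0]],[2,[0,0,0],[0,0,0]],[2,[0,0,0],[0,0,0]],[2,[0,0,0],[0,0,0]],[2,[0,0,0],[0,0,0]]]}}

```text
time_s: 7.35
tool_pos: [479.8, 56.4, 35.4]
ee_rot: [0.627, 0.779, 0.001, -0.0]
ft_force: [-2.2, 2.6, 11.5]
finger_gap: 23.7
grip_force: 43.9
```

Run:
```python
from h import *
need([478.8,54.8,34])
a=np.mean([robot.camera("scene")[:,:,::-1] for _ in range(6)],0).astype(np.uint8); cv2.imwrite("pics/s5.png",a)
b=robot.camera("top")[:,:,::-1]; cv2.imwrite("pics/t5.png",b)
print(proj("scene",[[460.2,142.5,20],[477.2,64.3,20]]))
cv2.imwrite("pics/p5.png",cv2.resize(a[250:325,215:305],(720,600),interpolation=cv2.INTER_CUBIC))
```

```text
t 7.35 tcp [479.82  56.36  35.44] shift cm [-0.13 -0.13  0.14] turn [ 0.02 -0.01  0.  ] gap 23.663047659854055 F [-2.23  2.58 11.53] grip 43.927931785583496
[[242.49 285.87]
 [273.22 264.66]]
```

View pics/p5.png

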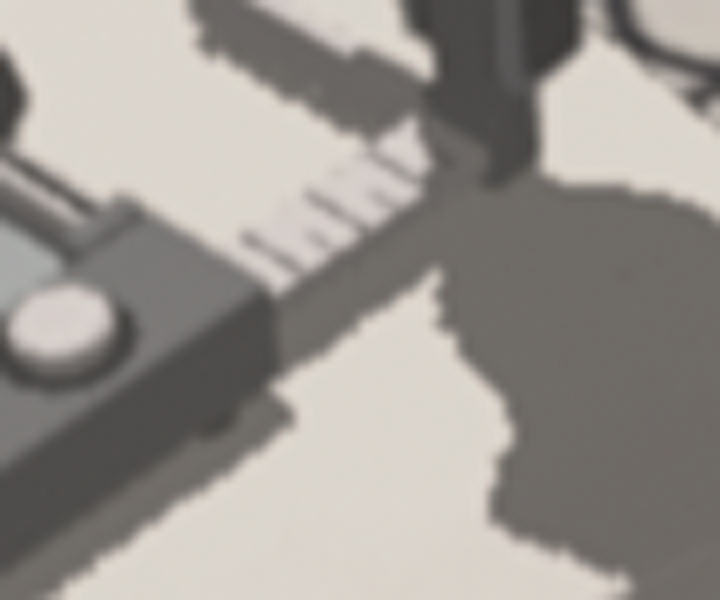

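The white arm shows full-width lines at crop (395,165), (335,205) and (270,252), which are 20, 40 and 60. The 80 line is hidden behind the housing's top edge, whose corner is at (268,292). I'll measure the distance with profiles.

Run:
```python
from h import *
from scipy.signal import find_peaks
np.set_printoptions(precision=1,suppress=True,linewidth=200)
im=cv2.imread("pics/s5.png"); g=im.min(2).astype(np.float32)
a=np.radians(12.27); X=np.array([np.cos(a),np.sin(a),0]); Y=np.array([-np.sin(a),np.cos(a),0])
c=plane("scene",(215+268/8-.44,250+292/8-.44),34); print("corner",c)
M=c+20*X; M[2]=20; print("mouth",M)
s=np.arange(0,90,.25)
for ox in(-8,-5,-2,2,5,8):
    P=M+ox*X-np.outer(s,Y); uv=proj("scene",P).astype(np.float32)
    v=cv2.remap(g,uv[None,:,0],uv[None,:,1],cv2.INTER_CUBIC)[0]
    pk,_=find_peaks(-v,prominence=12); print(ox,s[pk],v[pk])
# mouth top edge, z=34: step along own y at several own x
for n,f in(("scene","s5"),("scene","s0" if 0 else "scene0"),("top","top0"),("top","t5")):
  gg=cv2.imread(f"pics/{f}.png").mean(2).astype(np.float32); t=np.arange(-15,15,.25); o=[]
  for ox in(-16,-12,-8,-4,0,4,8,12,16):
    Q=M+ox*X-np.outer(t,Y); Q[:,2]=34; uv=proj(n,Q).astype(np.float32)
    v=cv2.remap(gg,uv[None,:,0],uv[None,:,1],cv2.INTER_CUBIC)[0]; d=np.gradient(v); i=np.argmax(abs(d)); o+=[(t[i],d[i])]
  print(f,np.array(o).T)
# front edge slope in scene
for p in((-20,0),(-20,0)): pass
```

```text
corner [438.9 142.2  34. ]
mouth [458.5 146.5  20. ]
-8 [20.  30.5 40.  50.5] [147.2 162.  133.7 155. ]
-5 [20.2 30.2 40.5 50.  70.2] [149.1 167.2 159.  169.2  87.3]
-2 [20.5 30.8 40.2 50.5 60. ] [147.6 171.5 164.8 172.5 158.3]
2 [20.8 40.2 60.5] [163.7 151.7 157. ]
5 [20.2 40.5 60.2] [163.7 152.9 155.6]
8 [20.2 40.5 60.5] [148.6 158.4 161.7]
s5 [[1.  2.2 1.2 2.5 1.5 2.5 1.8 2.5 2.2]
 [6.3 6.2 6.2 5.5 6.8 6.2 6.3 6.7 6.3]]
scene0 [[14.8  2.2  1.2  2.5  1.5  2.8  6.2  7.8 11. ]
 [ 7.2 -2.4 -2.4 -2.5 -2.7 -3.1 -6.1 -8.  -7.4]]
top0 [[ 2.   2.8  1.2 13.8 14.5 13.  13.8 12.8 14.8]
 [-4.4 -4.1 -3.8 -4.1 -4.8 -4.4 -5.  -2.6  5. ]]
t5 [[  5.8   1.   -9.5   3.5 -14.5  -9.8   3.    1.2 -11.8]
 [ -0.2   0.1   0.3   0.2   0.3   0.4   0.3   0.2  -0.2]]
```

Request:
{"fn": "arm_command", "kwargs": {"targets": [[2,[-0.1,0,-0.1],[0,0,0]],[2,[-0.1,0,-0.1],[0,0,0]],[2,[0,0,0],[0,0,0]],[2,[0,0,0],[0,0,0]],[2,[0,0,0],[0,0,0]]]}}

```text
time_s: 8.2
tool_pos: [480.4, 53.3, 35.7]
ee_rot: [0.628, 0.779, 0.0, -0.0]
ft_force: [1.1, 4.4, -18.6]
finger_gap: 23.4
grip_force: 40.9
```

```bash
cat > m.py <<'E'
from h import *
from scipy.signal import find_peaks
im=np.mean([robot.camera("scene")[:,:,::-1] for _ in range(8)],0).astype(np.float32)
a=np.radians(12.27); X=np.array([np.cos(a),np.sin(a),0]); Y=np.array([-np.sin(a),np.cos(a),0]); M=np.array([458.5,146.5,20])
need([479.8,54,34])
def prof(ox,s,z,g):
    P=M+ox*X-np.outer(s,Y); P[:,2]=z; uv=proj("scene",P).astype(np.float32)
    return cv2.remap(g,uv[None,:,0],uv[None,:,1],cv2.INTER_CUBIC)[0]
s=np.arange(5,75,.1); v=np.mean([prof(o,s,20,im.min(2)) for o in(2,3.5,5,6.5,8)],0)
pk,_=find_peaks(-v,prominence=8); print("full lines",s[pk])
t=np.arange(-10,12,.1); e=[t[np.argmax(abs(np.gradient(prof(o,t,34,im.mean(2)))))] for o in range(-16,17,2)]
print("edge",np.median(e)); print("extension",np.mean([s[pk][0]+60])-np.median(e), s[pk][1]+40-np.median(e), s[pk][-1]+20-np.median(e))
E
python3 m.py
```

```text
t 8.6 tcp [480.47  53.13  35.75] shift cm [ 0.1  -0.05  0.18] turn [-0.   -0.01 -0.  ] gap 23.275347944004466 F [  3.1    4.14 -25.84] grip 40.39971113204956
full lines [23.6 43.7 63.7]
edge 2.1999999999999567
extension 81.39999999999998 81.4999999999999 81.49999999999983
```

Request:
{"fn": "arm_command", "kwargs": {"targets": [[2,[0.1,0,0.1],[0,0,0]],[2,[0,0,0.02],[0,0,0]],[2,[0,0,0],[0,0,0]],[2,[0,0,0],[0,0,0]],[2,[0,0,0],[0,0,0]]]}}

```text
time_s: 9.1
tool_pos: [480.3, 54.1, 35.6]
ee_rot: [0.627, 0.779, 0.0, 0.0]
ft_force: [0.5, 3.0, -4.7]
finger_gap: 22.9
grip_force: 42.7
```

```bash
python3 m.py; python3 m.py
```

```text
t 9.5 tcp [480.28  54.04  35.5 ] shift cm [ 0.01 -0.05  0.15] turn [ 0.  0. -0.] gap 23.27257516350387 F [-2.69  2.6   2.12] grip 43.63858222961426
full lines [22.7 42.9 62.7]
edge 2.1999999999999567
extension 80.49999999999997 80.6999999999999 80.49999999999983
t 9.9 tcp [480.32  54.04  35.49] shift cm [ 0.01 -0.05  0.15] turn [0. 0. 0.] gap 23.451380359179918 F [-2.18  3.12  5.86] grip 44.085320234298706
full lines [22.7 42.9 62.7]
edge 2.1999999999999567
extension 80.49999999999997 80.6999999999999 80.49999999999983
```

The reading is steady at 80.5 mm, and the gripper's own travel gives about 79, so I'm handing it in.

```bash
python3 -c "
from workcell import robot
print(robot.job_done())"
```

```text
the job is handed in; nothing more can be done
None
```

I pressed the lock button fully down and let it come up, then drew the gauge arm out by its tab and handed the job in while still gripping it. My last camera reading put it at about 80.5 mm and steady, within the 3 mm allowed; nothing else on the desk was touched, and no verdict was returned.

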